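Wedge the rocking tooling stone

TASK

The marble tooling stone rocks because one of its feet, the one at the corner diagonally opposite the steel setting plate, has lost its rubber pad. Push the wooden wedge along the bench, thin end first, under that foot until the stone no longer rocks but still sits level on its other three feet; do not pick the wedge up, shove the stone along or disturb the other things. Finish by holding a fingertip pressed down firmly on the stone's top at that corner, to prove that it no longer gives: the program ends while still pressing (about 10 N).

Things in the scene. Friction and masses are not known exactly. Their poses are not given: they have to be found in the camera images.
- stone: Loose tooling stone, 3.2 kg: white marble slab 190 x 190 x 25 mm on a dark wooden board 200 x 200 x 18 mm; board's underside 20 mm, marble top 63 mm above the bench. Origin: its centre, on the bench plane; z up; x, y along its edges. Round feet at (+-75, +-75) mm, three with tapered black rubber pads 32 mm across. A fixed steel setting plate 50 x 50 x 14 mm sits on top at (+64, +64) mm.
- bare_foot (a point): Point on the bench plane below the bare foot's centre, (-75, -75, 0) mm in the stone's frame. The bare foot is a rigid steel disc 32 mm across; untouched, it hangs above the bench by 5.5 to 9 mm, different each time, and the stone rests on the other three feet. Pushed on after it has bitten, the wedge shoves the whole stone along the bench or lifts it off level.
- corner_top (a point): Point on the marble top straight above the bare foot, (-75, -75, 63) mm in the stone's frame, 20 mm from both edges of the marble: press down here. Unwedged, about 3 to 4 N here makes the stone rock until the bare foot meets the bench.
- wedge: Loose plain wooden wedge, 35 g, 120 mm long (its x), 36 mm wide (its y), flat underneath, 2 mm thick at the thin end (+x), rising evenly (1 in 8) to 17 mm at the blunt heel (-x). Origin: centre of its underside; z up. It starts flat on the bench beside the bare foot, thin end roughly towards it.
- wedge_tip (a point): Middle of the wedge's thin end, at (60, 0, 1) mm in the wedge's frame.
- wedge_heel (a point): Middle of the wedge's flat heel face, (-60, 0, 8.5) mm in the wedge's frame; push here along the wedge's x. It slides with well under 1 N until it bites under the foot; then the push rises over some millimetres to 10 N and more. It stays where it is left.
- mallet: Bystander: wooden mallet lying behind the stone, 198 mm long, 52 mm high; origin under its centre.
- pricking_iron: Bystander: dark pricking iron lying in front of the stone, 116 x 30 x 12 mm; origin under its centre.
- dark_cup: Bystander: dark plastic cup, 81 mm across, 102 mm high; origin under its centre.
- thread_spool: Bystander: standing spool of brown thread, 42 mm across, 55 mm high; origin under its centre.
There are look-alikes about, which are no part of the job. Of the things that look like the wedge, take the one that is farthest to the robot's left at the start.

How it is judged:
On the way:
1. the thin end of the wedge is under the bare foot (x of bare_foot in the frame of wedge between -0.05 and 0.056 m and y of bare_foot in the frame of wedge between -0.015 and 0.015 m), for 0.2 s.
At the end, for the whole second after the job is handed in: Fingers press the stone with over 6 N within 50 mm of the point above the bare foot and are off the wedge; the stone stays still, level within 0.010 rad; the wedge lies on the bench, thin end past the centre of that foot, midline within 15 mm of it, and carries over 3 N (all of step 1 and contact force between the fingers and stone above 6 N and horizontal distance between the grasp point and corner_top below 0.05 m and contact force between wedge and stone above 3 N and angle between stone's own z axis and vertical below 0.01 rad and contact force between the fingers and wedge below 0.5 N and linear speed of each of stone, wedge below 0.01 m/s and height (world z) of wedge below 0.006 m); the arm keeps its last pose, push and grip.
It fails at once if the wedge is lifted off the bench (10 mm) (height (world z) of wedge above 0.01 m).
It fails at once if the stone is shoved more than 12 mm along the bench (distance of stone from where it was at the start of the episode above 0.012 m).
It fails at once if the stone is tipped up (angle between stone's own z axis and vertical above 0.15 rad).
It fails at once if the mallet, pricking iron, cup or thread spool is moved more than 20 mm (distance of any of mallet, pricking_iron, dark_cup, thread_spool from where it was at the start of the episode above 0.02 m).
It also fails if it takes over 72 s, if anything falls off the work surface, if the arm or the gripper's body presses on something with over 40 N, if the wrist force passes 120 N, or if a joint passes its speed limit or range.

ROBOT

A 6-joint arm with a two-finger parallel gripper is mounted at the origin on a cart in front of the work surface, level with it; the furniture and walls round the work are solid. World frame = base frame: x ahead of the robot, y to its left, z up, the work surface at z = 0. Lengths are in m, angles in rad, forces in N, time in s.
With the tool pointing down it reaches from about 0.25 to 0.725 m from the base axis. Payload 9.7 kg.
Tool frame: the origin (TCP) lies at the very end of the fingers, on their centre line; the grasp point (between the pads) lies 19 mm behind it; y points along the fingers, z is the direction in which the jaws open and shut, and the axes are right-handed (so a half turn about y gives the same grasp; the last joint's range is limited). The gripper opens to 85 mm and grips with 20 to 120 N. Pads are 22 mm wide; open, the fingers measure 114 mm over their backs; the gripper's body (76 mm by 85 mm) begins 54 mm behind the grasp point. The pads swing forward as they close: fully open they stand 13 mm farther back than shut.
Start: joints at [1.336, 0.087, 0.176, 1.66, 0, 1.571], TCP at [0.128, 0.535, 0.231] pointing down, gripper open.
Joint ranges: [-3.13, 3.13], [-0.85, 1.81], [-1.15, 1.24], [-2.2, 2.28], [-1.44, 1.52], [-3.14, 3.14]. Speed limits (rad/s): [2.22, 2.22, 2.57, 3.14, 3.14, 3.14].

INTERFACE

Orientations are given as a unit quaternion [x, y, z, w].
In Python, from workcell import get_obs, snapshot, job_done gives the robot as it stands.
- The arm moves only by the tool play_rows, never from a script. Its argument "motion" is a list of rows, each a list of 3 entries, a list of its own where there are three numbers: the turn, a rotation vector about the tool's x, y, z in degrees, then the shift along the tool's x, y, z in mm, then the finger opening in mm, from 0 to 85.4. In form: [[[ax, ay, az], [x, y, z], hand], ...]. A call has 1 to 10 rows; each row is the pose to reach, as a shift and turn from the pose commanded when the call began, along the tool's axes at that moment; what a row does not reach only later rows make up. A row lasts 1/8 s, in which the tool goes at most 62.5 mm and 10.7 degrees, less where a joint would pass 70% of its speed; a pose out of reach is approached as far as the arm can. A call with a gripper value outside its range is refused whole. The fingers move at their own pace and stop on an object; "grip_force" is the grip in N (left out, the last holds). Time passes only in rows, so rows that repeat a pose let the fingers close. It gives the time, the measured TCP pose, the force and the opening at its end, in the units of the state.
- get_obs(): the state, without advancing time (a new reading comes with each control period).
- snapshot(name): name is "side" or "top"; returns a dict with "pixels" (400x640x3 uint8, red, green, blue), "depth" (400x640 float32, m along the optical axis (not along the pixel's ray), 0 where there is no reading), "intrinsics" (3x3 intrinsics, pixels), "R" (3x3) and "t" (3): a world point X has camera coordinates R X + t. Camera axes: x right, y down, z forward; pixel columns grow to the right and rows downward; lengths in m; the calibration is good to about 2 mm. A picture is of the moment at which its call begins.
- job_done(): hands the job in, once; it reports no verdict.
The state is a dict: "t": time; "q": joint angles; "dq": joint speeds; "tau": joint torques, N m; "tcp_pos": TCP position; "eef_rot": TCP orientation; "ft_force": force on the tool from outside, world axes, zero at the start; "wrist_torque": the same for the moment, N m; "grip_width": opening from 0.0 (shut) to 1.0 (fully open).
Only numpy, scipy, OpenCV 4.12 (cv2) and the standard library are available. Lean on these libraries where they do the work, as an engineer would, in place of code of your own. Each camera call takes 0.05 s, during which the arm holds its last target.

## Working session

There is one attempt and no reset: what is moved stays moved. The work goes in short steps, Python scripts to look and compute and a tool call to move; the robot and the scene stay as the last step left them, time stands still between calls to the robot, and variables do not carry over. Pictures are saved under pics/ and viewed, and the job is handed in when it is done.

Besides the shell and the picture viewer there is one more tool, called after "Call:" as name(argument=value, ...), one argument or row to a line, values as JSON. play_rows: Moves the arm, as the interface text tells. Its arguments: {"type":"object","properties":{"motion":{"type":"array"},"grip_force":{"type":"number"}},"required":["motion"]}

```bash
ls; mkdir -p pics; cat > h.py <<'E'
import numpy as np,cv2
from workcell import get_obs,snapshot,job_done
def snap(n,f):
    s=snapshot(n); cv2.imwrite(f,s["pixels"][:,:,::-1]); np.savez(''+n+'.npz',**s); return s
def ray(s,u,v,z):
    K,R,t=s["intrinsics"],s["R"],s["t"]; c=-R.T@t; d=R.T@np.linalg.solve(K,[u,v,1.]); return c+d*(z-c[2])/d[2]
def pts(s):
    v,u=np.mgrid[0:400,0:640]; d=s["depth"]; p=np.linalg.inv(s["intrinsics"])@np.stack([u.ravel(),v.ravel(),np.ones(u.size)])*d.ravel()
    return (s["R"].T@(p-s["t"][:,None])).T.reshape(400,640,3)
E
python3 - <<'E'
from h import *
for n in("side","top"):
    s=snap(n,f"pics/{n}0.png"); print(n,-s["R"].T@s["t"],s["R"][2])
print(get_obs())
E
```

```text
pics
side [ 0.26721672 -1.181189    0.62852023] [ 0.23695205  0.87529027 -0.42156929]
top [ 0.40442969 -0.0547494   1.10059603] [ 0.15785736  0.01905341 -0.98727809]
{'t': 0.1, 'q': array([ 1.33600035e+00,  8.74127369e-02,  1.75189587e-01,  1.65981874e+00,
       -8.22391805e-06,  1.57078816e+00]), 'dq': array([ 0.00171559, -0.00185602,  0.00040517, -0.00049706,  0.00065955,
       -0.00026277]), 'tau': array([-1.09532288e-03, -5.21565950e+01,  4.65651512e+01,  1.59829692e-02,
       -1.72221394e-06, -7.05282062e-06]), 'tcp_pos': array([0.12790529, 0.53469315, 0.23063756]), 'eef_rot': array([ 0.70267748, -0.08286817,  0.08277078, -0.70180212]), 'ft_force': array([-0.04065063,  0.34138184,  0.72032502]), 'wrist_torque': array([ 0.06544708,  0.00873066, -0.0024142 ]), 'grip_width': 0.9995696060226016}
```

```bash
ls pics
```

```text
side0.png
top0.png
```

View pics/top0.png

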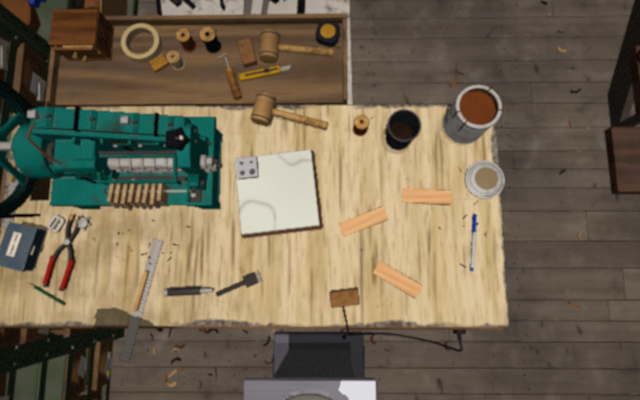

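View pics/side0.png

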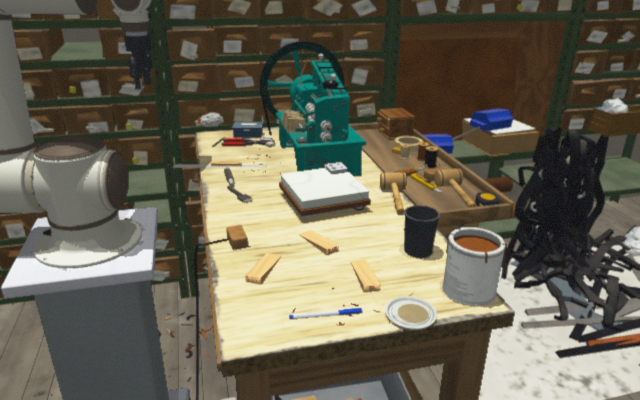

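The top view shows the stone at (280,193) with its plate at the upper left (247,167), so the bare foot is at the lower right, near (310,222). The leftmost wedge is at (363,222).

```bash
python3 - <<'E'
from h import *
s=dict(np.load('top.npz')); P=pts(s); im=s["pixels"]
c=cv2.resize(im[140:260,220:420],None,fx=4,fy=4,interpolation=cv2.INTER_CUBIC); cv2.imwrite('pics/c0.png',c[:,:,::-1])
hsv=cv2.cvtColor(im,cv2.COLOR_RGB2HSV)
print('bench z',np.median(P[240:260,220:300,2]))
print(hsv[222,363],hsv[190,430],hsv[215,300],hsv[250,330])
# marble by height
m=((P[...,2]>.056)&(P[...,2]<.07)); m[:, :225]=0;m[:,330:]=0;m[:140]=0;m[245:]=0
n,l,st,ce=cv2.connectedComponentsWithStats(m.astype(np.uint8)); i=1+np.argmax(st[1:,4]); q=P[l==i]; print(st[i],q.mean(0))
r=cv2.minAreaRect(q[:,:2].astype(np.float32)*1000); print(r,cv2.boxPoints(r))
h,sat=hsv[...,0],hsv[...,1]
for (a,b,c0,d) in((200,245,330,395),):
    sub=P[a:b,c0:d]; print(np.round(hsv[a:b:4,c0:d:5,1]).tolist()); print(np.round(1000*sub[::4,::5,2]).astype(int).tolist())
E
```

```text
bench z 3.2701050126609675e-05
[ 14 127 217] [ 16 116 224] [ 25  22 219] [ 19  84 210]
[ 235  150   85   85 5504] [0.59302609 0.07255697 0.06275519]
((599.8487548828125, 78.93412017822266), (190.45114135742188, 190.14785766601562), 6.657842636108398) [[494.2425   162.32643 ]
 [516.28827  -26.539097]
 [705.455     -4.458191]
 [683.40924  184.40733 ]]
[[80, 78, 87, 79, 79, 70, 92, 90, 92, 85, 84, 83, 76], [80, 80, 89, 81, 75, 81, 91, 91, 94, 87, 83, 82, 73], [81, 78, 90, 78, 74, 81, 86, 92, 102, 96, 117, 88, 76], [79, 77, 80, 79, 75, 84, 86, 105, 121, 121, 126, 106, 75], [80, 78, 79, 78, 76, 93, 125, 118, 124, 127, 125, 126, 75], [78, 78, 80, 94, 126, 121, 124, 131, 123, 121, 128, 107, 77], [78, 76, 126, 126, 125, 124, 125, 121, 129, 108, 83, 87, 78], [79, 78, 99, 126, 128, 117, 123, 99, 103, 86, 86, 85, 75], [81, 77, 78, 125, 120, 94, 91, 91, 105, 86, 84, 86, 74], [81, 81, 80, 89, 78, 81, 97, 87, 105, 90, 82, 94, 75], [83, 79, 84, 77, 80, 83, 95, 88, 103, 93, 86, 98, 77], [82, 75, 84, 77, 84, 80, 94, 91, 101, 98, 84, 97, 80]]
[[-4, 1, 2, 1, -3, -2, 0, -3, 7, 2, -1, -2, 0], [1, 0, -1, -1, 1, -3, 1, 1, -2, 1, 0, 0, 1], [4, 4, 3, 0, 2, 0, 3, -4, 2, -1, 14, 2, -1], [3, -2, 1, 5, 1, 1, 1, 0, 12, 11, 16, 18, -2], [2, 5, 0, -1, -2, -3, 10, 11, 13, 14, 15, 15, -2], [-1, 1, -1, -2, 5, 10, 5, 7, 9, 15, 14, 19, -5], [2, 1, 1101, 3, 5, 5, 8, 7, 14, 13, -1, 1, -1], [-2, 2, -2, 5, 8, 3, 9, 10, -2, 2, 4, 0, 1], [1, -2, 0, -1, 5, 7, -1, 3, -1, -1, 2, 2, 1], [3, 4, 2, 4, -1, -1, 0, 1, -1, 2, 1, 3, 1], [-2, -1, 1, -2, 1, 4, 2, 2, -1, 1, 4, -1, 0], [1, 0, 3, 2, 1, 0, 1, -5, 0, 0, -1, 2, -2]]
```

View pics/c0.png

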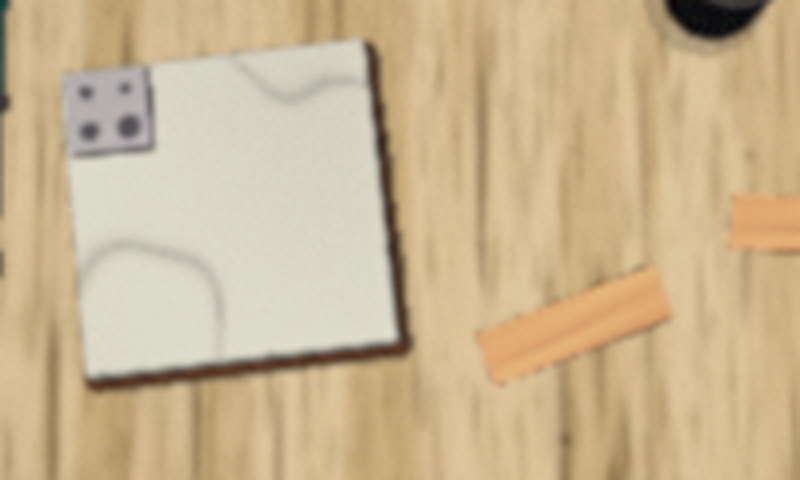

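```bash
cat > w.py <<'E'
from h import *
def wedge(s,box=(180,260,310,420),sm=105):
    im=s["pixels"]; hsv=cv2.cvtColor(cv2.resize(im,None,fx=4,fy=4,interpolation=cv2.INTER_CUBIC),cv2.COLOR_RGB2HSV)
    m=((hsv[...,1]>sm)&(hsv[...,0]<18)&(hsv[...,2]>150)).astype(np.uint8); a,b,c,d=[4*k for k in box]; z=np.zeros_like(m); z[a:b,c:d]=m[a:b,c:d]
    z=cv2.morphologyEx(z,cv2.MORPH_OPEN,np.ones((13,13)))
    n,l,st,ce=cv2.connectedComponentsWithStats(z)
    i=1+np.argmax(st[1:,4]); cs,_=cv2.findContours((l==i).astype(np.uint8),cv2.RETR_EXTERNAL,cv2.CHAIN_APPROX_NONE)
    bx=cv2.boxPoints(cv2.minAreaRect(cs[0])); bx=(bx+.5)/4-.5
    bx=bx[np.argsort(bx[:,0])]  # left two = thin
    t=np.array([ray(s,*p,.002) for p in bx[:2]]); h=np.array([ray(s,*p,.017) for p in bx[2:]])
    T,H=t.mean(0)[:2],h.mean(0)[:2]; dr=(T-H)
    return bx,T,H,np.degrees(np.arctan2(dr[1],dr[0])),np.linalg.norm(dr),np.linalg.norm(t[0]-t[1]),np.linalg.norm(h[0]-h[1])
E
python3 - <<'E'
from w import *
s=dict(np.load('top.npz'))
for sm in (105,112): print(wedge(s,sm=sm))
im=cv2.resize(s["pixels"],None,fx=4,fy=4,interpolation=cv2.INTER_CUBIC); hsv=cv2.cvtColor(im,cv2.COLOR_RGB2HSV)
m=((hsv[...,1]<50)&(hsv[...,2]>140)).astype(np.uint8); z=np.zeros_like(m); z[580:980,900:1300]=m[580:980,900:1300]
z=cv2.morphologyEx(z,cv2.MORPH_CLOSE,np.ones((25,25)))
cs,_=cv2.findContours(z,cv2.RETR_EXTERNAL,cv2.CHAIN_APPROX_NONE); c=max(cs,key=cv2.contourArea).reshape(-1,2)
w=np.array([ray(s,(u+.5)/4-.5,(v+.5)/4-.5,.063)[:2] for u,v in c],np.float32)*1000
print(cv2.minAreaRect(w))
P=pts(s)
for n,(a,b,c0,d) in dict(cup=(100,155,380,425),spool=(105,140,350,372)).items():
    q=P[a:b,c0:d].reshape(-1,3); q=q[(q[:,2]>.03)&(q[:,2]<.2)]; print(n,q.min(0),q.max(0))
E
```

```text
(array([[337.8068 , 223.09364],
       [343.94223, 237.70177],
       [382.3112 , 204.40178],
       [388.44662, 219.0099 ]], dtype=float32), array([ 0.50993678, -0.0784653 ]), array([ 0.5552486 , -0.18994721]), np.float64(112.11928556864208), np.float64(0.12033859755154015), np.float64(0.0400945140896408), np.float64(0.039747845626003836))
(array([[338.1115 , 222.95609],
       [344.00568, 237.15567],
       [382.13464, 204.68231],
       [388.0288 , 218.8819 ]], dtype=float32), array([ 0.51079988, -0.07893782]), array([ 0.55505488, -0.18920118]), np.float64(111.86841217154337), np.float64(0.11881293504084302), np.float64(0.03891404658556087), np.float64(0.03857246813310957))
((600.3505859375, 79.60108184814453), (190.10333251953125, 189.77792358398438), 6.559815883636475)
cup [ 0.71208837 -0.26904837  0.03001182] [ 0.79076778 -0.1898248   0.10583099]
spool [ 0.75810766 -0.14977517  0.03008784] [ 0.79619074 -0.11188928  0.06029673]
```

```bash
cat > mv.py <<'E'
from h import *
from scipy.spatial.transform import Rotation as Ro
def plan(pos,xyaw=None):
    """pos mm world, xyaw: wanted world heading (deg) of tool x; tool y straight down"""
    o=get_obs(); R=Ro.from_quat(o["eef_rot"]); M=R.as_matrix()
    d=M.T@(np.array(pos)-1000*o["tcp_pos"])
    if xyaw is None: xyaw=np.degrees(np.arctan2(M[1,0],M[0,0]))
    x=np.array([np.cos(np.radians(xyaw)),np.sin(np.radians(xyaw)),0]); y=np.array([0,0,-1.]); D=np.stack([x,y,np.cross(x,y)],1)
    rv=np.degrees((R.inv()*Ro.from_matrix(D)).as_rotvec())
    print('tcp',np.round(1000*o["tcp_pos"],1),'xhead',np.round(np.degrees(np.arctan2(M[1,0],M[0,0])),1),'q',np.round(o["q"],2),'F',np.round(o["ft_force"],2),'t',o["t"]); print('turn',np.round(rv,1),'shift',np.round(d,1))
E
python3 - <<'E'
from mv import *
plan([605,-155,120],202); plan([605,-155,120],22)
E
```

```text
tcp [127.9 534.7 230.6] xhead -13.5 q [ 1.34  0.09  0.18  1.66 -0.    1.57] F [-0.04  0.34  0.72] t 0.1
turn [0.000e+00 1.445e+02 1.000e-01] shift [ 624.5  111.3 -559.6]
tcp [127.9 534.7 230.6] xhead -13.5 q [ 1.34  0.09  0.18  1.66 -0.    1.57] F [-0.04  0.34  0.72] t 0.1
turn [  0.1 -35.5  -0. ] shift [ 624.5  111.3 -559.6]
```

Call:
play_rows(
  motion=[
    [[0,-9,0],[60,0,-54],0],
    [[0,-18,0],[100,0,-90],0],
    [[0,-26,0],[140,0,-126],0],
    [[0,-35.5,0],[180,0,-161],0],
    [[0,-35.5,0],[220,0,-197],0],
    [[0,-35.5,0],[260,0,-233],0],
    [[0,-35.5,0],[300,0,-269],0],
    [[0,-35.5,0],[340,0,-305],0],
    [[0,-35.5,0],[380,0,-341],0],
    [[0,-35.5,0],[420,0,-376],0],
  ],
)

```text
t: 1.35
tcp_pos: [0.4496, 0.0698, 0.2311]
eef_rot: [-0.694, -0.135, 0.135, 0.694]
ft_force: [0.7, 0.4, 0.4]
grip_width: 0.0
```

```bash
python3 - <<'E'
from mv import *
plan([605,-155,120],22)
E
```

```text
tcp [449.6  69.8 231.1] xhead 22.0 q [ 0.15 -0.14 -0.05  1.66  0.   -0.23] F [0.7  0.38 0.43] t 1.35
turn [-0.  0. -0.] shift [  59.7  111.1 -266.7]
```

Call:
play_rows(
  motion=[
    [[0,0,0],[15,10,-60],0],
    [[0,0,0],[30,25,-115],0],
    [[0,0,0],[45,45,-170],0],
    [[0,0,0],[55,75,-225],0],
    [[0,0,0],[60,120,-267],0],
    [[0,0,0],[60,175,-267],0],
    [[0,0,0],[60,215,-267],0],
    [[0,0,0],[60,225,-267],0],
    [[0,0,0],[60,225,-267],0],
  ],
)

```text
t: 2.48
tcp_pos: [0.6048, -0.1534, 0.0067]
eef_rot: [-0.694, -0.135, 0.135, 0.694]
ft_force: [0.0, -0.3, 0.9]
grip_width: 0.0
```

```bash
python3 - <<'E'
from mv import *
plan([605,-155,6],22)
snap('top','pics/t1.png');snap('side','pics/s1.png')
E
```

```text
tcp [ 604.8 -153.4    6.7] xhead 22.1 q [-0.25  0.29 -0.03  1.26 -0.   -0.63] F [ 0.01 -0.3   0.9 ] t 2.475
turn [-0.   0.1 -0. ] shift [-0.5  0.7 -1.6]
```

View pics/s1.png

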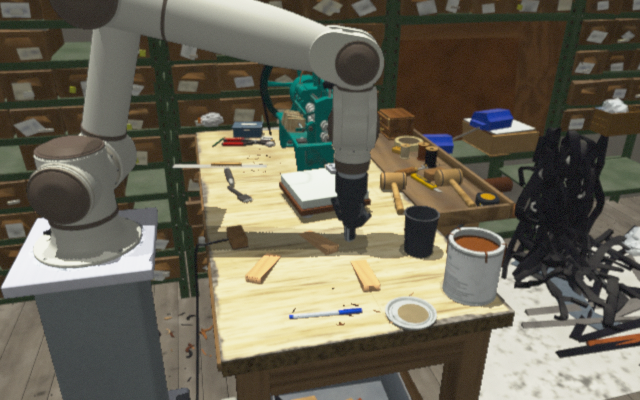

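View pics/t1.png

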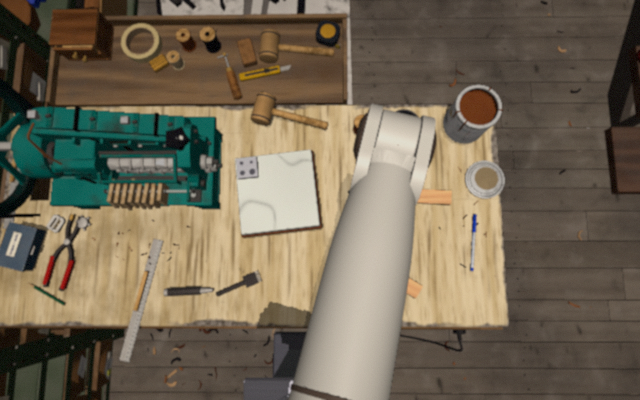

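Call:
play_rows(
  motion=[
    [[0,0,0],[-10,0,0],0],
    [[0,0,0],[-20,0,0],0],
    [[0,0,0],[-28,0,0],0],
    [[0,0,0],[-34,0,0],0],
    [[0,0,0],[-40,0,0],0],
    [[0,0,0],[-46,0,0],0],
    [[0,0,0],[-52,0,0],0],
    [[0,0,0],[-58,0,0],0],
    [[0,0,0],[-64,0,0],0],
    [[0,0,0],[-64,0,0],0],
  ],
)

```text
t: 3.82
tcp_pos: [0.5451, -0.1776, 0.0063]
eef_rot: [0.694, 0.135, -0.135, -0.694]
ft_force: [-0.2, -0.5, 0.2]
grip_width: -0.0
```

```bash
python3 - <<'E'
from mv import *
plan([605,-155,6],22)
s=snap('side','pics/s2.png'); c=cv2.resize(s["pixels"][150:310,230:430],None,fx=4,fy=3.75,interpolation=cv2.INTER_CUBIC); cv2.imwrite('pics/s2c.png',c[:,:,::-1])
E
```

```text
tcp [ 545.1 -177.6    6.3] xhead 22.0 q [-0.32  0.17 -0.17  1.23 -0.   -0.7 ] F [-0.22 -0.51  0.16] t 3.825
turn [-0.  0. -0.] shift [64.   0.3 -1.5]
```

View pics/s2c.png

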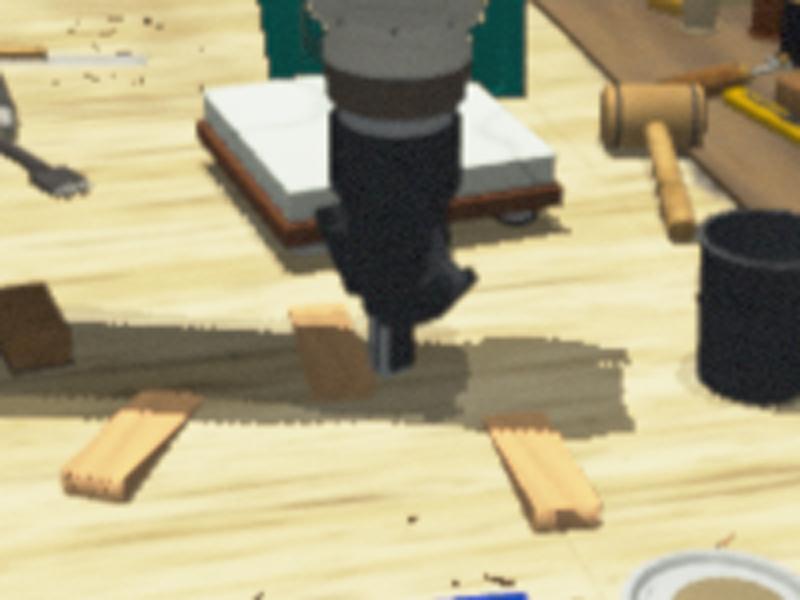

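Call:
play_rows(
  motion=[
    [[0,0,0],[25,0,0],0],
    [[0,0,0],[30,-30,0],0],
    [[0,0,0],[30,-70,0],0],
  ],
)

```text
t: 4.25
tcp_pos: [0.5731, -0.1656, 0.0759]
eef_rot: [-0.694, -0.135, 0.136, 0.694]
ft_force: [0.6, -1.3, 0.3]
grip_width: -0.003
```

```bash
python3 - <<'E'
from mv import *
plan([520,-290,76],85)
E
```

```text
tcp [ 573.1 -165.6   75.9] xhead 22.1 q [-0.28  0.2  -0.    1.37  0.   -0.67] F [ 0.6  -1.34  0.32] t 4.25
turn [ -0.1 -62.9  -0. ] shift [-95.9  -0.1 -95.3]
```

Call:
play_rows(
  motion=[
    [[0,-10,0],[-5,0,-25],0],
    [[0,-20,0],[-20,0,-50],0],
    [[0,-30,0],[-40,0,-75],0],
    [[0,-40,0],[-60,0,-90],0],
    [[0,-50,0],[-80,0,-95],0],
    [[0,-60,0],[-96,0,-95],0],
    [[0,-63,0],[-96,0,-95],0],
    [[0,-63,0],[-96,0,-95],0],
  ],
)

```text
t: 5.25
tcp_pos: [0.52, -0.2904, 0.0763]
eef_rot: [0.521, 0.478, -0.478, -0.521]
ft_force: [-0.5, -0.7, -0.1]
grip_width: 0.002
```

```bash
python3 - <<'E'
from mv import *
s=snap('top','pics/t3.png'); c=cv2.resize(s["pixels"][140:290,220:420],None,fx=4,fy=4,interpolation=cv2.INTER_CUBIC); cv2.imwrite('pics/t3c.png',c[:,:,::-1])
s=snap('side','pics/s3.png'); c=cv2.resize(s["pixels"][150:310,230:430],None,fx=4,fy=3.75,interpolation=cv2.INTER_CUBIC); cv2.imwrite('pics/s3c.png',c[:,:,::-1])
E
```

```text
(no output)
```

View pics/t3c.png

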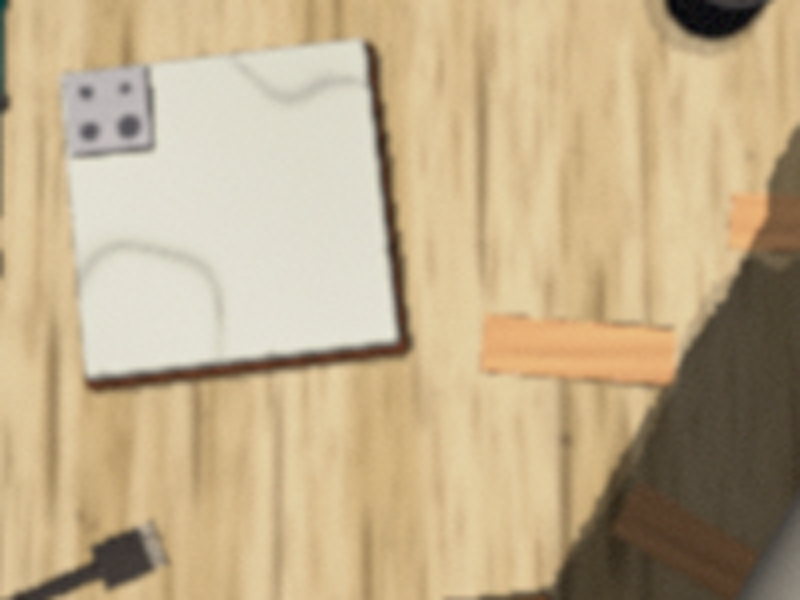

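View pics/s3c.png

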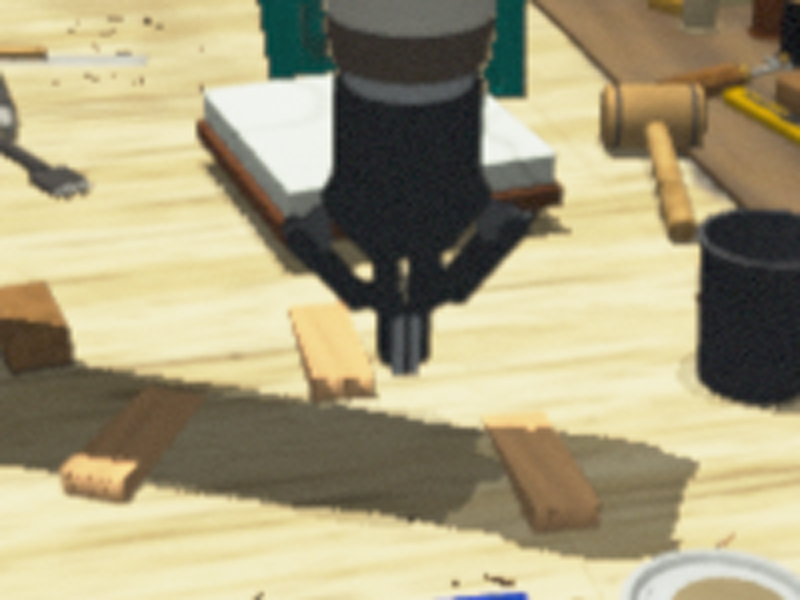

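Clear view: the wedge now lies nearly straight towards the corner, from crop (483,345) to (675,355).

```bash
python3 - <<'E'
from w import *
s=dict(np.load('top.npz'))
for sm in (105,112):
    b,T,H,yaw,*r=wedge(s,box=(205,250,330,395),sm=sm); print(b.tolist(),T,H,yaw,r)
    F=np.array([.5346,-.0038]); a=(T-H)/np.linalg.norm(T-H); d=F-T; print('along',d@a,'lat(+left)',a[0]*d[1]-a[1]*d[0], 'heading heel->foot',np.degrees(np.arctan2(*(F-H)[::-1])))
E
```

```text
[[339.77569580078125, 233.3537139892578], [340.7239990234375, 217.80177307128906], [387.97760009765625, 236.29286193847656], [388.9259033203125, 220.7409210205078]] [ 0.52218824 -0.07698958] [ 0.5129563  -0.19664723] 85.58820145100219 [np.float64(0.1200132509962956), np.float64(0.03966053974086117), np.float64(0.03900171172991022)]
along 0.07392748302179374 lat(+left) -0.006744922773166837 heading heel->foot 83.59635629602863
[[340.17559814453125, 233.06568908691406], [341.11431884765625, 218.0462188720703], [387.5374755859375, 236.0258026123047], [388.4761962890625, 221.00633239746094]] [ 0.52223769 -0.07799029] [ 0.51295703 -0.19554168] 85.4858734644934 [np.float64(0.1179171793111441), np.float64(0.03830669461200921), np.float64(0.03767131738612067)]
along 0.07493312171103708 lat(+left) -0.006484825557670939 heading heel->foot 83.55995897455512
```

```bash
python3 - <<'E'
from mv import *
plan([509.5,-228,6],83.6)
E
```

```text
tcp [ 520.2 -290.2   76.2] xhead 85.0 q [-0.51  0.19 -0.01  1.37  0.   -1.99] F [ 0.24 -0.6  -0.09] t 5.35
turn [0.  1.4 0. ] shift [61.  70.2 16.1]
```

Call:
play_rows(
  motion=[
    [[0,1.4,0],[30,10,8],0],
    [[0,1.4,0],[55,30,16],0],
    [[0,1.4,0],[61,55,16],0],
    [[0,1.4,0],[61,70,16],0],
    [[0,1.4,0],[61,70,16],0],
    [[0,1.4,0],[61,70,16],0],
  ],
)

```text
t: 6.1
tcp_pos: [0.5098, -0.2287, 0.0071]
eef_rot: [0.527, 0.471, -0.471, -0.527]
ft_force: [-0.6, -1.0, 0.6]
grip_width: 0.002
```

```bash
python3 - <<'E'
from mv import *
plan([517,-161,6],83.6)
E
```

```text
tcp [ 509.8 -228.7    7.1] xhead 83.6 q [-0.42  0.14 -0.2   1.23 -0.   -1.88] F [-0.61 -0.97  0.58] t 6.1
turn [ 0.1  0.  -0. ] shift [68.1  1.1  0.4]
```

Call:
play_rows(
  motion=[
    [[0,0,0],[10,1,0],0],
    [[0,0,0],[18,1,0],0],
    [[0,0,0],[23,1,0],0],
    [[0,0,0],[28,1,0],0],
    [[0,0,0],[33,1,0],0],
    [[0,0,0],[38,1,0],0],
    [[0,0,0],[43,1,0],0],
    [[0,0,0],[48,1,0],0],
    [[0,0,0],[54,1,0],0],
    [[0,0,0],[60,1,0],0],
  ],
)

```text
t: 7.35
tcp_pos: [0.516, -0.1681, 0.0053]
eef_rot: [-0.527, -0.472, 0.472, 0.527]
ft_force: [0.7, -0.4, -0.1]
grip_width: -0.002
```

```bash
python3 - <<'E'
from mv import *
plan([517,-161,6],83.6)
s=snap('top','pics/t4.png'); c=cv2.resize(s["pixels"][140:290,220:420],None,fx=4,fy=4,interpolation=cv2.INTER_CUBIC); cv2.imwrite('pics/t4c.png',c[:,:,::-1])
s=snap('side','pics/s4.png'); c=cv2.resize(s["pixels"][150:310,230:430],None,fx=4,fy=3.75,interpolation=cv2.INTER_CUBIC); cv2.imwrite('pics/s4c.png',c[:,:,::-1])
E
```

```text
tcp [ 516.  -168.1    5.3] xhead 83.6 q [-0.31  0.1  -0.25  1.22  0.   -1.77] F [ 0.71 -0.35 -0.09] t 7.35
turn [-0.  0.  0.] shift [ 7.2 -0.7 -0.2]
```

View pics/t4c.png

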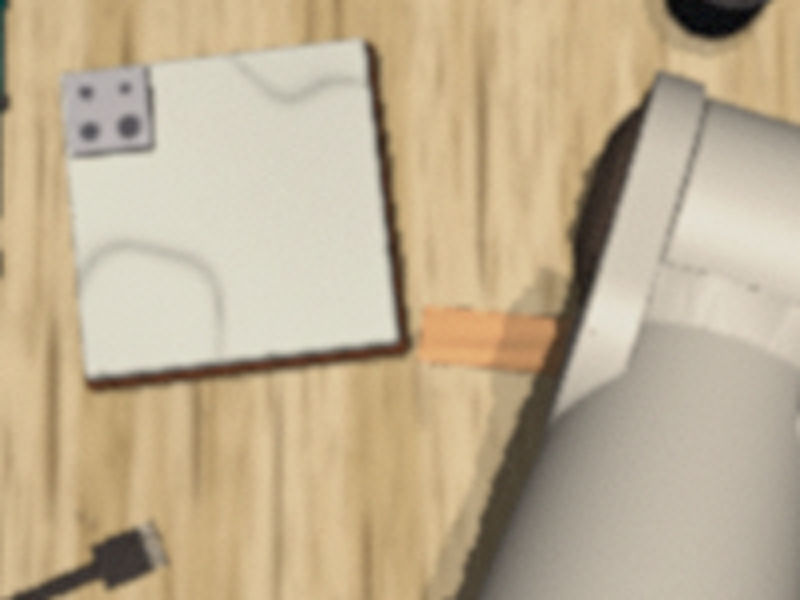

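View pics/s4c.png

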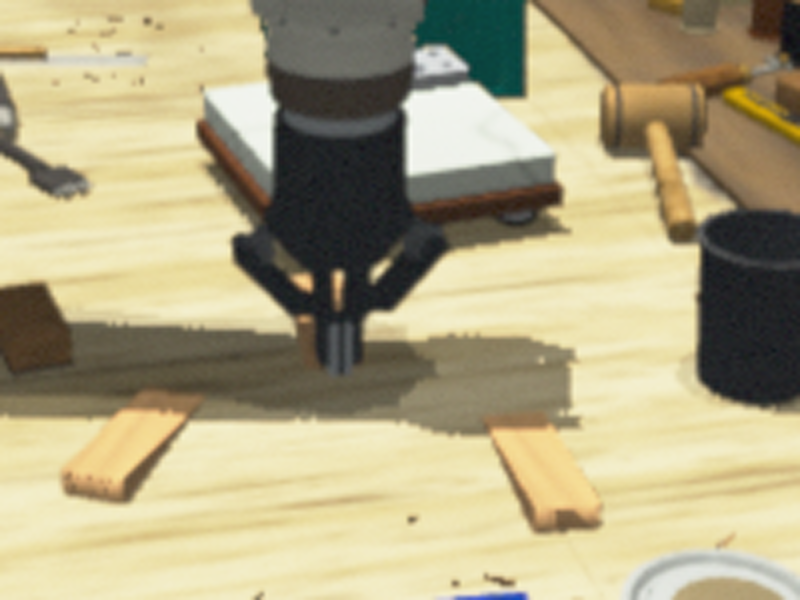

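```bash
python3 - <<'E'
from h import *
s=dict(np.load('top.npz'))
im=cv2.resize(s["pixels"],None,fx=4,fy=4,interpolation=cv2.INTER_CUBIC); hsv=cv2.cvtColor(im,cv2.COLOR_RGB2HSV)
m=((hsv[...,1]>108)&(hsv[...,0]<18)).astype(np.uint8)
E=[]
for X in range(325,352,3):
    col=m[215*4:236*4,4*X]; i=np.nonzero(col)[0]
    if len(i)==0: continue
    v0,v1=215+(i[0]+.5)/4-.5,215+(i[-1]+.5)/4-.5
    zz=.002+max(0,(X-325))*2.4/8/1000
    a,b=ray(s,X,v0,zz),ray(s,X,v1,zz); E.append((X,v0,v1,*(1000*(a+b)[:2]/2),1000*np.linalg.norm(a-b)))
E=np.round(E,1); print(E)
p=np.polyfit(E[:,4],E[:,3],1); print('midline at foot y -4: x=',np.polyval(p,-4),'yaw',90-np.degrees(np.arctan(p[0])))
row=[np.nonzero(m[4*v,4*315:4*340])[0][:1]/4+315 for v in range(218,230,2)];print(row, ray(s,324.7,224,.002))
E
```

```text
[[325.  222.9 229.1 521.2 -38.3  15.9]
 [328.  216.4 229.9 528.4 -46.   34.4]
 [331.  216.6 230.1 527.6 -53.6  34.4]
 [334.  216.9 230.4 526.9 -61.2  34.3]
 [337.  217.1 230.4 526.4 -68.7  33.7]
 [340.  217.6 230.9 525.1 -76.3  33.6]
 [343.  217.6 231.4 524.3 -83.8  34.8]
 [346.  218.1 231.6 523.2 -91.3  34.2]
 [349.  218.4 232.1 522.2 -98.9  34.8]]
midline at foot y -4: x= 527.8639523892148 yaw 87.49405277665714
[array([320.]), array([320.]), array([320.75]), array([320.75]), array([319.75]), array([315.])] [ 0.52624148 -0.0375852   0.002     ]
```

Call:
play_rows(
  motion=[
    [[0,0,0],[5,0,0],0],
    [[0,0,0],[10,0,0],0],
    [[0,0,0],[15,0,0],0],
    [[0,0,0],[20,0,0],0],
    [[0,0,0],[24,0,0],0],
    [[0,0,0],[28,0,0],0],
    [[0,0,0],[32,0,0],0],
    [[0,0,0],[36,0,0],0],
    [[0,0,0],[39,0,0],0],
    [[0,0,0],[39,0,0],0],
  ],
)

```text
t: 8.7
tcp_pos: [0.5203, -0.1295, 0.0053]
eef_rot: [0.527, 0.472, -0.472, -0.527]
ft_force: [-0.1, -0.4, 0.2]
grip_width: 0.0
```

```bash
cat > st.py <<'E'
from mv import *
o=get_obs(); print(o['t'],np.round(1000*o['tcp_pos'],1),np.round(o['ft_force'],2),np.round(o['wrist_torque'],2))
E
python3 st.py
```

```text
8.7 [ 520.3 -129.5    5.3] [-0.12 -0.35  0.25] [ 0.03 -0.02 -0.07]
```

Call:
play_rows(
  motion=[
    [[0,0,0],[2,0,0],0],
    [[0,0,0],[4,0,0],0],
    [[0,0,0],[6,0,0],0],
    [[0,0,0],[6,0,0],0],
  ],
)

```text
t: 9.2
tcp_pos: [0.5209, -0.1236, 0.0053]
eef_rot: [-0.527, -0.472, 0.472, 0.527]
ft_force: [-0.7, -0.0, 0.6]
grip_width: -0.001
```

Call:
play_rows(
  motion=[
    [[0,0,0],[1.5,0,0],0],
    [[0,0,0],[3,0,0],0],
    [[0,0,0],[3,0,0],0],
  ],
)

```text
t: 9.57
tcp_pos: [0.5212, -0.1207, 0.0053]
eef_rot: [-0.527, -0.472, 0.472, 0.527]
ft_force: [-0.6, -0.1, -0.1]
grip_width: 0.001
```

Call:
play_rows(
  motion=[
    [[0,0,0],[1.5,0,0],0],
    [[0,0,0],[3,0,0],0],
    [[0,0,0],[3,0,0],0],
  ],
)

```text
t: 9.95
tcp_pos: [0.5216, -0.1177, 0.0053]
eef_rot: [-0.527, -0.472, 0.472, 0.527]
ft_force: [-0.2, 0.4, 0.3]
grip_width: -0.002
```

Tip is about 17 mm past the foot's centre with no bite yet, so I continue in small steps.

Call:
play_rows(
  motion=[
    [[0,0,0],[1.5,0,0],0],
    [[0,0,0],[3,0,0],0],
    [[0,0,0],[3,0,0],0],
  ],
)

```text
t: 10.32
tcp_pos: [0.5219, -0.1147, 0.0053]
eef_rot: [-0.527, -0.472, 0.472, 0.527]
ft_force: [1.2, 0.2, -0.4]
grip_width: 0.001
```

Call:
play_rows(
  motion=[
    [[0,0,0],[1.5,0,0],0],
    [[0,0,0],[3,0,0],0],
    [[0,0,0],[3,0,0],0],
  ],
)

```text
t: 10.7
tcp_pos: [0.5223, -0.1117, 0.0053]
eef_rot: [0.527, 0.472, -0.472, -0.527]
ft_force: [-0.0, -0.7, -0.1]
grip_width: 0.0
```

```bash
python3 - <<'E'
from mv import *
exec(open('st.py').read())
s=snap('side','pics/s5.png'); c=cv2.resize(s["pixels"][150:310,230:430],None,fx=4,fy=3.75,interpolation=cv2.INTER_CUBIC); cv2.imwrite('pics/s5c.png',c[:,:,::-1])
E
```

```text
10.7 [ 522.3 -111.7    5.3] [-0.02 -0.65 -0.15] [-0.05  0.04 -0.  ]
```

View pics/s5c.png

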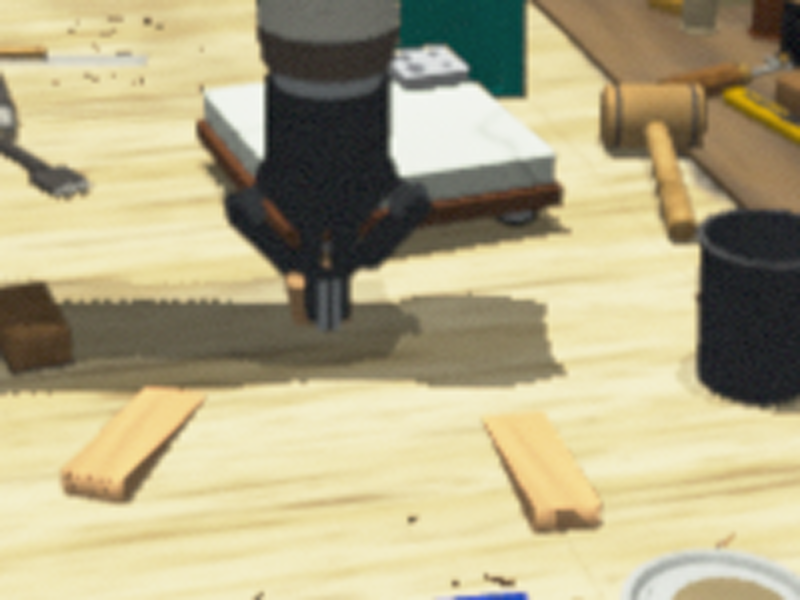

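Call:
play_rows(
  motion=[
    [[0,0,0],[1.5,0,0],0],
    [[0,0,0],[3,0,0],0],
    [[0,0,0],[3,0,0],0],
  ],
)

```text
t: 11.12
tcp_pos: [0.5226, -0.1087, 0.0053]
eef_rot: [-0.527, -0.472, 0.472, 0.527]
ft_force: [0.4, -0.5, 0.6]
grip_width: -0.001
```

Call:
play_rows(
  motion=[
    [[0,0,0],[1.5,0,0],0],
    [[0,0,0],[3,0,0],0],
    [[0,0,0],[3,0,0],0],
  ],
)

```text
t: 11.5
tcp_pos: [0.5229, -0.1058, 0.0053]
eef_rot: [-0.527, -0.472, 0.472, 0.527]
ft_force: [0.3, 1.0, 0.8]
grip_width: 0.004
```

Call:
play_rows(
  motion=[
    [[0,0,0],[1,0,0],0],
    [[0,0,0],[2,0,0],0],
    [[0,0,0],[2,0,0],0],
  ],
)

```text
t: 11.88
tcp_pos: [0.5231, -0.1038, 0.0053]
eef_rot: [-0.527, -0.472, 0.472, 0.527]
ft_force: [0.3, -0.2, -0.1]
grip_width: -0.004
```

Call:
play_rows(
  motion=[
    [[0,0,0],[1,0,0],0],
    [[0,0,0],[2,0,0],0],
    [[0,0,0],[2,0,0],0],
  ],
)

```text
t: 12.25
tcp_pos: [0.5234, -0.1018, 0.0053]
eef_rot: [0.527, 0.472, -0.472, -0.527]
ft_force: [-0.2, -0.6, -0.4]
grip_width: -0.002
```

Call:
play_rows(
  motion=[
    [[0,0,0],[1,0,0],0],
    [[0,0,0],[2,0,0],0],
    [[0,0,0],[2,0,0],0],
  ],
)

```text
t: 12.62
tcp_pos: [0.5236, -0.0998, 0.0053]
eef_rot: [-0.527, -0.472, 0.472, 0.527]
ft_force: [-0.5, -0.4, 0.3]
grip_width: -0.001
```

Call:
play_rows(
  motion=[
    [[0,0,0],[1,0,0],0],
    [[0,0,0],[2,0,0],0],
    [[0,0,0],[2,0,0],0],
  ],
)

```text
t: 13.0
tcp_pos: [0.5238, -0.0979, 0.0053]
eef_rot: [-0.527, -0.472, 0.472, 0.527]
ft_force: [-0.5, 0.3, -0.6]
grip_width: 0.001
```

Call:
play_rows(
  motion=[
    [[0,0,0],[1,0,0],0],
    [[0,0,0],[2,0,0],0],
    [[0,0,0],[2,0,0],0],
  ],
)

```text
t: 13.38
tcp_pos: [0.524, -0.0959, 0.0053]
eef_rot: [0.527, 0.472, -0.472, -0.527]
ft_force: [-0.2, -0.7, 0.5]
grip_width: -0.002
```

Call:
play_rows(
  motion=[
    [[0,0,0],[1,0,0],0],
    [[0,0,0],[2,0,0],0],
    [[0,0,0],[2,0,0],0],
  ],
)

```text
t: 13.75
tcp_pos: [0.5242, -0.0943, 0.0053]
eef_rot: [0.527, 0.471, -0.472, -0.527]
ft_force: [-0.6, -4.4, -0.8]
grip_width: -0.003
```

```bash
python3 - <<'E'
from mv import *
exec(open('st.py').read())
s=snap('side','pics/s6.png'); c=cv2.resize(s["pixels"][150:310,230:430],None,fx=4,fy=3.75,interpolation=cv2.INTER_CUBIC); cv2.imwrite('pics/s6c.png',c[:,:,::-1])
E
```

```text
13.75 [524.2 -94.3   5.3] [-0.57 -4.42 -0.82] [-0.98  0.11 -0.01]
```

View pics/s6c.png

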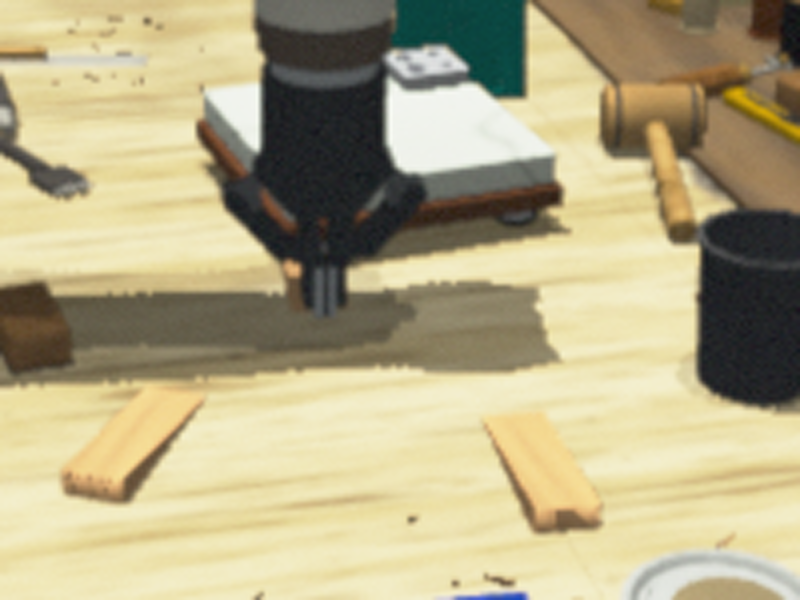

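It has bitten (4.4 N), so one small step more.

Call:
play_rows(
  motion=[
    [[0,0,0],[0.5,0,0],0],
    [[0,0,0],[0.8,0,0],0],
    [[0,0,0],[0.8,0,0],0],
  ],
)

```text
t: 14.18
tcp_pos: [0.5243, -0.0937, 0.0053]
eef_rot: [0.527, 0.471, -0.472, -0.527]
ft_force: [-0.8, -6.2, 0.4]
grip_width: -0.0
```

Call:
play_rows(
  motion=[
    [[0,0,0],[-6,0,0],0],
    [[0,0,0],[-25,0,0],0],
    [[0,0,0],[-60,-30,0],0],
    [[0,0,0],[-110,-80,0],0],
    [[0,0,0],[-160,-120,0],0],
    [[0,0,0],[-200,-130,0],0],
    [[0,0,0],[-200,-130,0],0],
  ],
)

```text
t: 15.05
tcp_pos: [0.5018, -0.2959, 0.1367]
eef_rot: [0.529, 0.471, -0.47, -0.527]
ft_force: [0.1, 0.5, -0.2]
grip_width: -0.001
```

```bash
python3 - <<'E'
from mv import *
exec(open('st.py').read())
s=snap('top','pics/t7.png'); c=cv2.resize(s["pixels"][140:290,220:420],None,fx=4,fy=4,interpolation=cv2.INTER_CUBIC); cv2.imwrite('pics/t7c.png',c[:,:,::-1])
P=pts(s);im=s["pixels"]
im=cv2.resize(im,None,fx=4,fy=4,interpolation=cv2.INTER_CUBIC); hsv=cv2.cvtColor(im,cv2.COLOR_RGB2HSV)
m=((hsv[...,1]<50)&(hsv[...,2]>140)).astype(np.uint8); z=np.zeros_like(m); z[580:980,900:1300]=m[580:980,900:1300]
z=cv2.morphologyEx(z,cv2.MORPH_CLOSE,np.ones((25,25)))
cs,_=cv2.findContours(z,cv2.RETR_EXTERNAL,cv2.CHAIN_APPROX_NONE); c=max(cs,key=cv2.contourArea).reshape(-1,2)
w=np.array([ray(s,(u+.5)/4-.5,(v+.5)/4-.5,.063)[:2] for u,v in c],np.float32)*1000
print(cv2.minAreaRect(w))
q=P[160:225,245:312].reshape(-1,3); q=q[(q[:,2]>.05)&(q[:,2]<.07)]; A=np.c_[q[:,:2],np.ones(len(q))]; print('tilt',np.linalg.lstsq(A,q[:,2],rcond=None)[0], len(q))
E
```

```text
15.05 [ 501.8 -295.9  136.7] [ 0.06  0.48 -0.25] [ 0.    0.02 -0.03]
((600.181884765625, 79.46940612792969), (190.4529571533203, 190.1832733154297), 6.648988723754883)
tilt [ 0.00036846 -0.00037628  0.06271044] 4097
```

View pics/t7c.png

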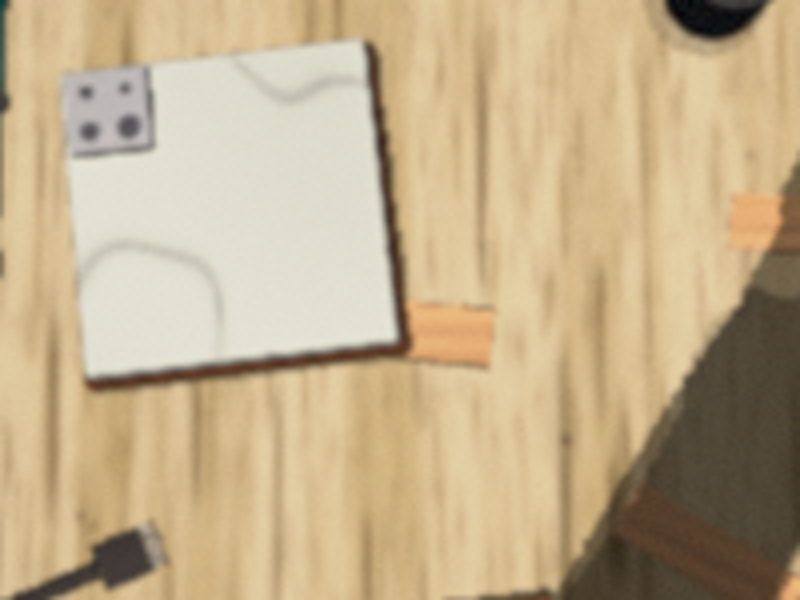

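```bash
python3 - <<'E'
from mv import *
s=dict(np.load('top.npz'))
H=ray(s,491/4+220-.4,337/4+140-.4,.017); A=ray(s,411/4+220-.4,331.5/4+140-.4,.0125);print(H,A)
d=(A-H)[:2]; d/=np.linalg.norm(d); F=np.array([.5345,-.004]); e=F-H[:2]; print('yaw',np.degrees(np.arctan2(d[1],d[0])),'foot x in wedge',e@d-.06,'lat',d[0]*e[1]-d[1]*e[0])
plan([535,-3,80],83.6)
E
```

```text
[ 0.52485283 -0.08195832  0.017     ] [ 0.52894438 -0.03184273  0.0125    ]
yaw 85.33259630402432 foot x in wedge 0.018484807343613477 lat -0.003271596952864911
tcp [ 501.6 -294.1  135.6] xhead 83.5 q [-0.53  0.15  0.06  1.48  0.   -1.99] F [-0.48  0.27 -1.04] t 15.1
turn [ 0.  -0.1  0. ] shift [ 2.929e+02  5.560e+01 -1.000e-01]
```

The foot sits at wedge x of about 18 mm and lateral about 3 mm. Next I go above the corner.

Call:
play_rows(
  motion=[
    [[0,0,0],[40,0,0],0],
    [[0,0,0],[85,0,0],0],
    [[0,0,0],[130,0,0],0],
    [[0,0,0],[180,0,0],0],
    [[0,0,0],[230,5,0],0],
    [[0,0,0],[270,15,0],0],
    [[0,0,0],[290,30,0],0],
    [[0,0,0],[293,45,0],0],
    [[0,0,0],[293,55,0],0],
    [[0,0,0],[293,55,0],0],
  ],
)

```text
t: 16.35
tcp_pos: [0.534, -0.0018, 0.0792]
eef_rot: [-0.527, -0.471, 0.472, 0.528]
ft_force: [0.2, 0.6, 0.3]
grip_width: 0.001
```

Call:
play_rows(
  motion=[
    [[0,0,0],[0,4,0],0],
    [[0,0,0],[0,8,0],0],
    [[0,0,0],[0,11,0],0],
    [[0,0,0],[0,13,0],0],
    [[0,0,0],[0,14,0],0],
    [[0,0,0],[0,14,0],0],
  ],
)

```text
t: 17.1
tcp_pos: [0.5346, -0.0007, 0.0663]
eef_rot: [-0.527, -0.472, 0.472, 0.527]
ft_force: [-0.1, -0.6, -0.8]
grip_width: 0.001
```

```bash
python3 st.py
```

```text
17.1 [534.6  -0.7  66.3] [-0.08 -0.63 -0.83] [-0.07 -0.01 -0.04]
```

Call:
play_rows(
  motion=[
    [[0,0,0],[0,1,0],0],
    [[0,0,0],[0,2,0],0],
    [[0,0,0],[0,3,0],0],
    [[0,0,0],[0,3,0],0],
  ],
)

```text
t: 17.6
tcp_pos: [0.5346, -0.0007, 0.0632]
eef_rot: [-0.527, -0.471, 0.472, 0.527]
ft_force: [0.8, -0.5, -1.0]
grip_width: 0.005
```

Call:
play_rows(
  motion=[
    [[0,0,0],[0,0.5,0],0],
    [[0,0,0],[0,1,0],0],
    [[0,0,0],[0,1,0],0],
  ],
)

```text
t: 17.98
tcp_pos: [0.5347, -0.0008, 0.063]
eef_rot: [0.527, 0.472, -0.471, -0.527]
ft_force: [-2.1, -0.7, 6.0]
grip_width: -0.0
```

Call:
play_rows(
  motion=[
    [[0,0,0],[0,0.3,0],0],
    [[0,0,0],[0,0.6,0],0],
    [[0,0,0],[0,0.6,0],0],
    [[0,0,0],[0,0.6,0],0],
  ],
)

```text
t: 18.48
tcp_pos: [0.5347, -0.0008, 0.0629]
eef_rot: [0.527, 0.472, -0.471, -0.527]
ft_force: [-3.9, -0.3, 10.2]
grip_width: 0.002
```

```bash
python3 st.py
```

```text
18.475 [534.7  -0.8  62.9] [-3.92 -0.34 10.15] [-0.03  0.96  0.  ]
```

Call:
play_rows(
  motion=[
    [[0,0,0],[0,0,0],0],
    [[0,0,0],[0,0,0],0],
    [[0,0,0],[0,0,0],0],
    [[0,0,0],[0,0,0],0],
    [[0,0,0],[0,0,0],0],
    [[0,0,0],[0,0,0],0],
  ],
)

```text
t: 19.23
tcp_pos: [0.5347, -0.0008, 0.0629]
eef_rot: [0.527, 0.472, -0.471, -0.527]
ft_force: [-3.7, 0.1, 9.6]
grip_width: -0.002
```

```bash
python3 - <<'E'
from mv import *
exec(open('st.py').read())
s=snap('side','pics/s8.png'); c=cv2.resize(s["pixels"][150:310,230:430],None,fx=4,fy=3.75,interpolation=cv2.INTER_CUBIC); cv2.imwrite('pics/s8c.png',c[:,:,::-1])
s=snap('top','pics/t8.png');P=pts(s)
q=P[160:225,245:295].reshape(-1,3); q=q[(q[:,2]>.05)&(q[:,2]<.07)]; A=np.c_[q[:,:2],np.ones(len(q))]; print('tilt',np.linalg.lstsq(A,q[:,2],rcond=None)[0], len(q))
E
```

```text
19.225 [534.7  -0.8  62.9] [-3.69  0.12  9.6 ] [-0.07  0.91 -0.01]
tilt [-0.00446088 -0.04074263  0.07155721] 247
```

View pics/s8c.png

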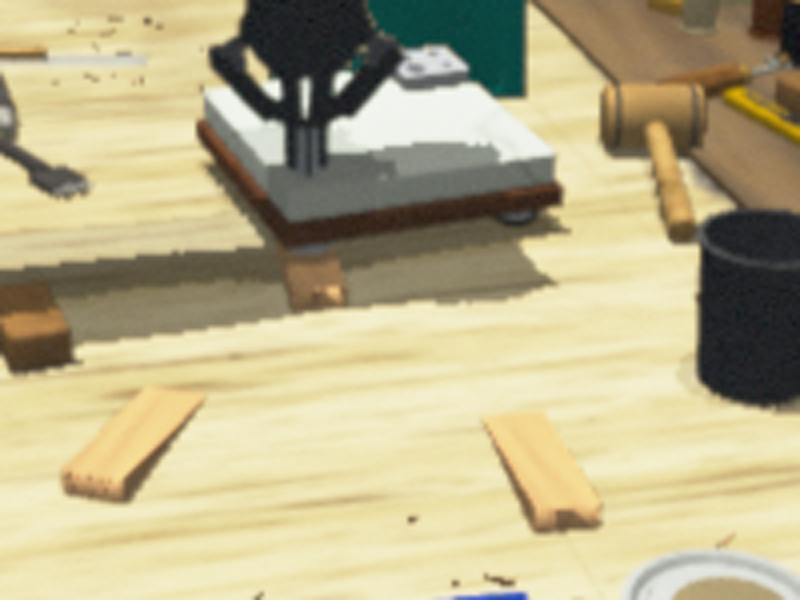

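The side view shows the fingertip on the corner (crop (310,175)) and the wedge flat under the foot (crop (318,280)). The press holds steady at 9.6 N, so I hand it in.

```bash
python3 -c "
from h import *
print(job_done())"
```

```text
the job is handed in; nothing more can be done
None
```

The wedge is under the bare foot, the stone no longer gives at that corner, and I handed the job in with the fingertip still pressing. I turned the wedge with a nudge on its side near the heel, then slid it in by the heel until the push rose to 6.2 N. It was never gripped or lifted.

- **Wedge:** in the top view before pressing, the foot sat at about x = +18 mm, 3 mm off the wedge's midline.
- **Stone, before pressing:** it had moved under 1 mm and its top measured level within about 0.0005 rad.
- **Press:** the last reading was about 9.6 N down, held steady. The fingertip was about 3 mm from the target point, and the top gave only about 0.3 mm between first contact and full press.

Two checks were weak:
- **Tilt under load:** the last tilt fit was useless because the arm hid the stone in the top view. I judged level from the fingertip height (62.9 mm) and the side picture instead.
- **Sideways force:** the press also had about 3.7 N of sideways force, with no movement of the fingertip during the hold.

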